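# Take the battery pack out of the bench tester

### The arm

A 6-joint arm with a two-finger parallel gripper is mounted at the origin on a cart in front of the work surface, level with it; the furniture and walls round the work are solid. World frame = base frame: x ahead of the robot, y to its left, z up, the work surface at z = 0. Lengths are in m, angles in rad, forces in N, time in s.
With the tool pointing down it reaches from about 0.275 to 0.725 m from the base axis. Payload 15.9 kg.
Tool frame: the origin (TCP) lies on the centre line of the jaws, within the pads' length; the fingertips stand 8 mm ahead of it and the grasp point (between the pads) lies 11 mm behind it; z points along the fingers, y is the line along which they close (so a half turn about z gives the same grasp; the last joint's range is limited). The gripper opens to 85 mm and grips with 20 to 120 N. Pads are 22 mm wide; open, the fingers measure 114 mm over their backs; the gripper's body (76 mm by 85 mm) begins 54 mm behind the grasp point. The pads swing forward as they close: fully open they stand 13 mm farther back than shut.
Start: joints at [-1.109, 0.213, -0.034, 1.323, 0, 1.571], TCP at [0.223, -0.448, 0.211] pointing down, gripper open.
Joint ranges: [-2.98, 2.98], [-0.74, 1.72], [-1.14, 1.35], [-2.1, 2.04], [-1.57, 1.44], [-3.14, 3.14]. Speed limits (rad/s): [1.89, 1.89, 2.39, 2.57, 3.14, 3.14].

### API

Orientations are given as a unit quaternion [w, x, y, z].
In Python, from workcell import bot, gripper_to, imaging, ticket gives the robot as it stands. The module is installed in compiled form; this text tells all that it offers. Calls block until the motion is done:
- bot.reach(position, orientation): joint-space move of the TCP to a pose.
- bot.line_to(position, rotation=None, vel=0.15, guard=None): straight line of the TCP; rotation=None keeps the orientation; vel is the mean speed in m/s. With guard (N) it stops when the force on the tool has changed by that much, and returns True; else False.
- bot.set_joints(angles): joint-space move.
- gripper_to(opening): finger opening in m; the grip force is fixed at half the most; returns when the fingers have stopped.
- bot.dwell(seconds).
- bot.solve_ik(position, orientation): joint angles nearest the present ones, or None.
- imaging.capture(name): name is "scene" or "top" or "wrist"; returns a dict with "image" (480x640x3 uint8, blue, green, red), "fx", "fy", "cx", "cy" (pixels), "pose" (4x4, takes a point from camera to world coordinates). Camera axes: x right, y up, looking along -z (the intrinsics and any distortion apply to the point x, -y, -z); pixel columns grow to the right and rows downward; lengths in m; the calibration is good to about 2 mm. A picture is of the moment at which its call begins. There is no depth.
A pose or a line that the arm cannot do raises bot.PlanningError and nothing moves.
- ticket.finish_job(): hands the job in; it is judged then, once.
Trained networks look in a picture, given as the dict that the camera call returned (one of the last four; its "shot" number tells which), for a name from the list of things; names that differ only in an ending like _2 or _b are one class to them, and where a whole thing is asked for, a point or a joint stands for the part that bears it (a point fixed in the world has none). Each returns a list of dicts, best first, with "score" (0 to 1); they miss things now and then, are a little off and sometimes report something else, mostly with a low value. They report only what shows in the picture. A call takes as long as a camera call.
- imaging.spot_in(picture, thing): "location" ([x, y, z] in m, in world coordinates, good to about 4 mm: the middle of the surface that is visible of it).
Readings, each from a call of its own:
- bot.get_t(): time.
- bot.get_joint_positions(): joint angles.
- bot.get_joint_vel(): joint speeds.
- bot.get_joint_efforts(): joint torques, N m.
- bot.get_position(): TCP position.
- bot.get_eef_rot(): TCP orientation.
- bot.get_wrist_force(): force on the tool from outside, world axes, zero at the start.
- bot.get_ft_torque(): the same for the moment, N m.
- bot.get_width(): finger opening in m.
- bot.get_grasp_force(): force on a finger pad.
Only numpy, scipy, OpenCV 4.12 (cv2) and the standard library are available. Lean on these libraries where they do the work, as an engineer would, in place of code of your own. Each camera call takes 0.05 s, during which the arm holds its last target. There are 200 camera calls.

### The job

Switch the bench tester off by turning only the small inner knob of its dual control back to off (fully anticlockwise), without dragging the wide outer ring round. Then slide the thumb latch sideways so that the sprung battery cover flies open, lift the battery pack out of the bay and set it down, without dropping it, on its underside on the floor of the tool tray, beside the pliers. Leave the cover open and everything else where it is.

Things in the scene. Friction and masses are not known exactly. Their poses are not given: they have to be found in the camera images.
- tester: Bench tester, flat grey instrument 180 (x) x 260 (y) x 60 mm high, fixed on the bench. Origin: centre of its underside; x to its back, y to its left, z up; its front faces the robot within 0.3 rad. Top panel at z 60. Right half: dual control (axis at x 0, y -70). Left half: battery bay under a hinged cover, latch in front of the cover. (mm, this frame, in all texts below)
- bay (a point): Centre of the battery bay's floor, tester (22.5, 63, 16.5). Bay, open above once the cover is open: x -30 to 75, y 8 to 118, floor at z 16.5; two ribs 10 mm high at y 38.5 and 87.5 stand on its floor beside the pack.
- inner_knob (a joint): Turn of the small inner knob, rad: 0 = off, its anticlockwise stop (seen from above), where its white pointer line points along tester +x at the long white tick on the panel; grows clockwise, to 1.8. Starts between 0.7 and 1.3. Light friction (0.03 N m), stays where left. Off counts within 0.15 of the stop.
- knob_grip (a point): Middle of the inner knob's grip bar, on the axis, 95.5 mm above the bench. Black bar 46 mm long, 12 mm thick, 82 to 107 mm above the bench, on a 42 mm disc (77 to 83 mm). The point's x axis runs along the bar to its white-marked pointer end, z up. Pinch the bar across its 12 mm.
- outer_ring (a joint): Turn of the outer ring, rad, clockwise from above, starts between -0.8 and 0.8; friction 0.05 N m. Must stay as found.
- ring_mark (a point): Black mark on top of the outer ring, 30 mm from the axis, 76 mm above the bench. The ring is knurled aluminium, 68 mm in diameter, 61 to 76 mm above the bench, round and below the inner knob. The mark may move 6 mm at most (0.2 rad of turn).
- latch (a joint): Travel of the thumb latch, m: 0 latched, grows along tester +y (its left, away from the dual control), stop at 0.018. A spring returns it (0.9 N at 0, 3.6 N at the stop). The cover comes free beyond about 0.010 and, once up, the latch no longer matters.
- latch_tab (a point): Middle of the thumb tab's top, 81.5 mm above the bench; at rest at tester x -62.5, y 63. Black ribbed block 22 (x) x 28 (y) mm, 20 mm above the panel; the cover's front edge is 29 mm behind its middle, a low tongue reaches back over the cover's nose. Push its side face that looks to -y, or pinch it across its 22 mm; the panel is free on both sides.
- cover (a joint): Opening of the battery cover, rad: 0 shut, 2.1 fully open (stop); open means beyond 1.7. Hinged along its back edge (axis along y at tester x 80, z 63.5); its front edge swings up and back, away from the robot. A spring (about 0.1 N m net) opens it within a second of release and holds it open; a gripper above it only delays it until it moves away.
- cover_edge (a point): Middle of the cover's front edge, 113 mm from the hinge. The cover is a plain grey plate 118 mm (y) x 112 mm, 5 mm thick, its top 66 mm above the bench when shut.
- pack: Battery pack, black block 84 (x) x 36 (y) x 42 mm high, two brass contacts on one end, 0.14 to 0.28 kg. Origin: centre of its underside. Stands loose in the bay near its middle, long way along tester x, top 58.5 mm above the bench, about 34 mm free beside each long side for the fingers. Grip it across its 36 mm.
- tray: Tool tray, shallow grey tray 241 (x) x 176 (y) mm, rim 28 mm high, fixed on the bench to the robot's right. Origin: centre of its underside; floor at z 3 mm, inside x -114 to 115, y -83 to 82. Pliers lie in its far part; x -110 to 30 is empty. The pack's origin must end within 105 mm (x) and 72 mm (y) of this origin.
- pliers: Long-nose pliers with black grips, 61 x 152 x 13 mm, lying flat in the tray, about 75 mm beyond its middle (tray x), long way along the tray's y. Leave in place. Origin: centre of the underside.
- solder_spool: Reel of solder wire, 54 mm in diameter, 37 mm high, standing on the bench between tester and tray, near the robot. Leave in place.
- tape_measure: Tape measure, 31 x 70 x 62 mm, on the bench at the left, near the robot. Leave in place.
- small_tin: Round tin, 64 mm in diameter, 34 mm high, on the bench at the far right, near the robot. Leave in place.
- driver_yellow: Screwdriver, 181 mm long, on the bench at the left. Leave in place.
- tape_black: Roll of tape, 67 mm in diameter, 19 mm high, on the bench at the left. Leave in place.

How it is judged:
By the outcome, as a careful person would: the job done as asked, in the order asked, and still so for the second after the job is handed in, with the robot touching nothing.
It also fails if it takes over 56 s, if anything falls off the work surface, if the arm or the gripper's body presses on something with over 40 N, if the wrist force passes 120 N, or if a joint passes its speed limit or range.

## Working session

There is one attempt and no reset: what is moved stays moved. The work goes in short steps, each a Python script; the robot and the scene stay as the last script left them, time stands still between calls to the robot, and variables do not carry over. Pictures are saved under pics/ and viewed, at most 12 in all, crops included, and the job is handed in when it is done.

```bash
mkdir -p pics; ls; cat > h.py <<'E'
import numpy as np, cv2
from workcell import bot, gripper_to, imaging, ticket
from scipy.spatial.transform import Rotation as R
def px(c,p):
    q=np.linalg.inv(c["pose"])@np.r_[p,1]; return np.array([c["cx"]+c["fx"]*q[0]/-q[2], c["cy"]-c["fy"]*q[1]/-q[2]])
def ray(c,u,v,z):
    d=c["pose"][:3,:3]@np.array([(u-c["cx"])/c["fx"],-(v-c["cy"])/c["fy"],-1]); o=c["pose"][:3,3]
    return o+d*(z-o[2])/d[2]
def down(a):  # tool pointing down, closing line (tool y) along world angle a
    y=np.array([np.cos(a),np.sin(a),0]); z=np.array([0,0,-1.]); x=np.cross(y,z)
    q=R.from_matrix(np.c_[x,y,z]).as_quat(); return [q[3],q[0],q[1],q[2]]
E
python3 - <<'E'
from h import *
c=imaging.capture("top"); s=imaging.capture("scene")
cv2.imwrite("pics/top.png",c["image"]); cv2.imwrite("pics/scene.png",s["image"])
print([k for k in c],c["pose"].round(3).tolist(),c["fx"],c["cx"],c["cy"])
for n in ["tester","knob_grip","ring_mark","latch_tab","cover_edge","tray","pliers","solder_spool","tape_measure"]:
    for p in (c,s):
        print(n,[(np.round(d["location"],3).tolist(),round(d["score"],2)) for d in imaging.spot_in(p,n)[:2]])
print(bot.get_t(),bot.get_eef_rot(),bot.get_joint_positions())
E
```

```text
pics
['image', 'fx', 'fy', 'cx', 'cy', 'pose', 'shot'] [[-0.001, 0.978, -0.208, 0.15], [-1.0, -0.0, 0.003, -0.01], [0.003, 0.208, 0.978, 1.791], [0.0, 0.0, 0.0, 1.0]] 597.4747379972981 317.2015820933207 243.31912499838023
tester [([0.487, -0.268, 0.002], 0.33)]
tester [([0.464, 0.137, 0.06], 0.59)]
knob_grip [([0.476, 0.03, 0.085], 0.74)]
knob_grip [([0.476, 0.046, 0.087], 0.43), ([0.531, 0.509, 0.015], 0.3)]
ring_mark [([0.472, 0.034, 0.082], 0.53)]
ring_mark [([0.469, 0.051, 0.076], 0.6), ([0.524, 0.165, 0.064], 0.45)]
latch_tab []
latch_tab [([0.435, 0.182, 0.074], 0.74), ([0.57, -0.265, 0.014], 0.48)]
cover_edge [([0.525, 0.16, 0.063], 0.88)]
cover_edge [([0.523, 0.162, 0.065], 0.97)]
tray [([0.488, -0.268, 0.002], 0.83)]
tray [([0.497, -0.261, -0.001], 0.9), ([0.461, 0.138, 0.06], 0.73)]
pliers [([0.563, -0.263, 0.014], 0.67), ([0.477, 0.032, 0.079], 0.38)]
pliers [([0.574, -0.264, 0.014], 0.45)]
solder_spool [([0.388, -0.095, 0.037], 0.56)]
solder_spool [([0.383, -0.079, 0.034], 0.73)]
tape_measure [([0.38, 0.38, 0.054], 0.64)]
tape_measure [([0.368, 0.408, 0.047], 0.9)]
1.0 [1.27704409e-05 9.73460110e-01 2.28856755e-01 7.42633480e-06] [-1.10898969e+00  2.12877551e-01 -3.43846861e-02  1.32350583e+00
  8.61326621e-06  1.57079675e+00]
```

View pics/top.png

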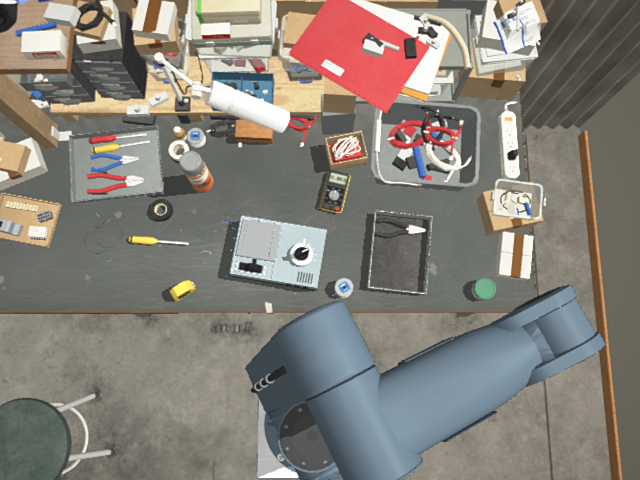

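View pics/scene.png

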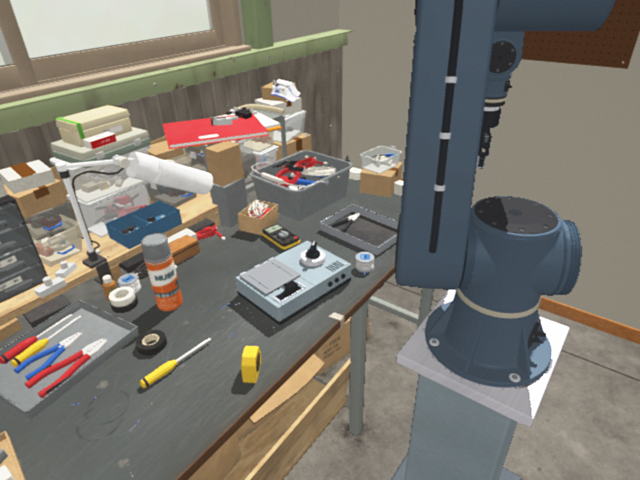

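The top view shows the tester at about (278,252) px: cover on its left (258,240), latch (250,267), knob (302,253). The tray is at (400,252) px and the spool at (343,287). In the scene view the area above the tester is free. I'll look from close by with the wrist camera.

```bash
python3 - <<'E'
from h import *
yaw=-0.165
for p in ([0.44,0.09,0.36],[0.44,0.09,0.32]):
  for a in (yaw+np.pi/2,yaw-np.pi/2):
    print(p,a,bot.solve_ik(p,down(a)))
p=[0.44,0.09,0.32]
best=min((a for a in (yaw+np.pi/2,yaw-np.pi/2) if bot.solve_ik(p,down(a)) is not None),key=lambda a:abs(bot.solve_ik(p,down(a))[5]))
bot.reach(p,down(best)); print(best,bot.get_t(),bot.get_joint_positions())
c=imaging.capture("wrist"); cv2.imwrite("pics/w1.png",c["image"]); np.save("w1.npy",c,allow_pickle=True)
print(c["pose"].round(3).tolist(),c["fx"],c["fy"],c["cx"],c["cy"])
for n in ["knob_grip","ring_mark","latch_tab","cover_edge"]:
    print(n,[(np.round(d["location"],3).tolist(),round(d["score"],2),px(c,d["location"]).round().tolist()) for d in imaging.spot_in(c,n)[:2]])
E
```

```text
[0.44, 0.09, 0.36] 1.4057963267948965 [0.20176234 0.13701843 0.252536   1.68631389 0.         0.36676234]
[0.44, 0.09, 0.36] -1.7357963267948966 [ 0.20176234  0.13701843  0.252536    1.68631389  0.         -2.77483031]
[0.44, 0.09, 0.32] 1.4057963267948965 [0.20176234 0.11701511 0.12624252 1.58002373 0.         0.36676234]
[0.44, 0.09, 0.32] -1.7357963267948966 [ 0.20176234  0.11701511  0.12624252  1.58002373  0.         -2.77483031]
1.4057963267948965 3.1167 [ 2.00469386e-01  1.17226877e-01  1.26065396e-01  1.57989196e+00
 -1.45131797e-04  3.67136400e-01]
[[0.167, -0.948, -0.269, 0.371], [0.986, 0.16, 0.045, 0.101], [0.0, -0.273, 0.962, 0.482], [0.0, 0.0, 0.0, 1.0]] 376.54318252352914 376.54318252352914 315.15698901608215 237.42237718867202
knob_grip [([0.478, 0.034, 0.088], 0.7, [270.0, 242.0])]
ring_mark [([0.47, 0.04, 0.078], 0.6, [275.0, 231.0])]
latch_tab [([0.445, 0.172, 0.082], 0.63, [392.0, 190.0]), ([0.527, 0.448, 0.017], 0.58, [608.0, 210.0])]
cover_edge [([0.521, 0.162, 0.063], 0.68, [388.0, 253.0])]
```

View pics/w1.png

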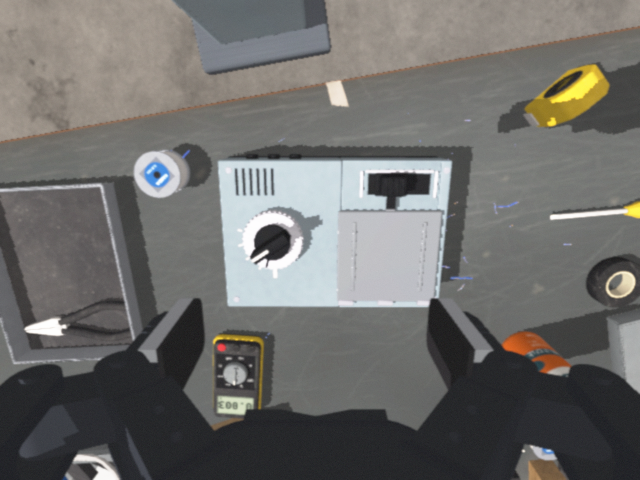

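The wrist view shows the whole top panel, with corners near (219,160), (451,159), (440,305) and (228,305). The knob is at (271,241) with its pointer towards (255,262), and the latch tab is at (391,186). I'll fit the tester pose and zoom in on the knob.

```bash
python3 - <<'E'
from h import *
c=np.load("w1.npy",allow_pickle=True).item()
W=np.array([ray(c,u,v,.06) for u,v in [(219,160),(451,159),(440,305),(228,305)]])[:,:2]
T=np.array([[-90,-130],[-90,130],[90,130],[90,-130]])/1000
a=W-W.mean(0); print(W.round(3).tolist(), np.linalg.norm(W[1]-W[0]),np.linalg.norm(W[2]-W[3]),np.linalg.norm(W[2]-W[1]),np.linalg.norm(W[3]-W[0]))
yaw=np.angle(np.sum((a[:,0]+1j*a[:,1])*np.conj(T[:,0]+1j*T[:,1]))); o=W.mean(0)
print("yaw",yaw,"o",o)
M=np.array([[np.cos(yaw),-np.sin(yaw)],[np.sin(yaw),np.cos(yaw)]])
for n,t,z in (("axis",(0,-.07),.107),("axis",(0,-.07),.0955),("latch",(-.0625,.063),.0815),("tick",(.045,-.07),.06)):
    w=o+M@t; print(n,w.round(4),px(c,np.r_[w,z]).round(1))
im=cv2.resize(c["image"][195:285,220:340],None,fx=6,fy=6,interpolation=cv2.INTER_CUBIC); cv2.imwrite("pics/w1k.png",im)
E
```

```text
[[0.384, -0.008], [0.426, 0.244], [0.6, 0.218], [0.557, -0.039]] 0.2553599193382876 0.26035199002594234 0.17602861753491444 0.174897617555195
yaw -0.16348960247997205 o [0.49172615 0.10368208]
axis [0.4803 0.0346] [269.7 248.6]
axis [0.4803 0.0346] [270.9 245.4]
latch [0.4403 0.176 ] [395.3 184.9]
tick [0.5247 0.0273] [275.6 272.6]
```

View pics/w1k.png

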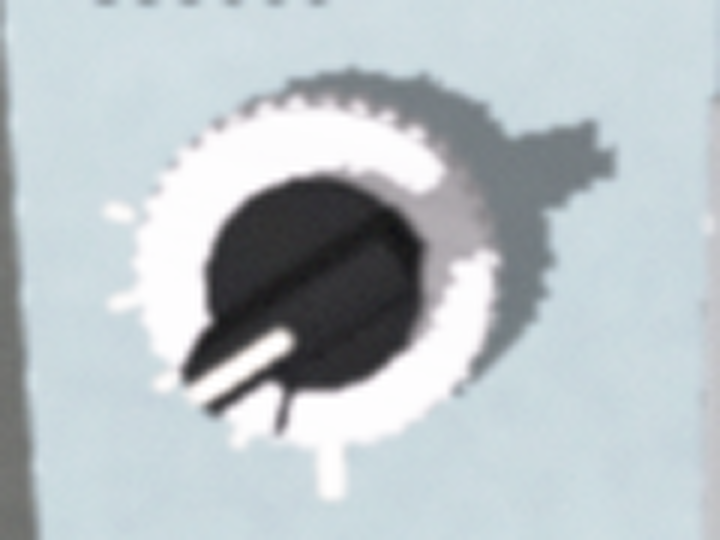

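The crop shows the bar's pointer end at about (253.3,261) full-frame px and its back end at about (286.7,233). The ring mark is at (267,263) and the long tick at (275,273). The bar's middle agrees with the predicted axis.

```bash
python3 - <<'E'
from h import *
c=np.load("w1.npy",allow_pickle=True).item()
p=lambda u,v,z: ray(c,u,v,z)[:2]
tip,back=p(253.3,261,.107),p(286.7,233,.107); d=tip-back
print("bar",tip,back,np.linalg.norm(d),np.arctan2(d[1],d[0]),(tip+back)/2)
d=p(252.5,260.3,.107)-p(267.5,251.7,.107); print("line",np.arctan2(d[1],d[0]))
print("ring ctr",p(273,240.3,.07),"mark",p(267.2,263.3,.076),"tick",p(275.3,274,.06),"latch",p(391,184.5,.0815))
print("cover back edge")
E
```

```text
bar [0.49085893 0.01488438] [0.46666848 0.05532792] 0.04712597560481773 -1.0317536224028818 [0.4787637  0.03510615]
line -1.2049716475939856
ring ctr [0.48196169 0.03378649] mark [0.50612373 0.02283703] tick [0.52638667 0.02659008] latch [0.43912391 0.17158709]
cover back edge
```

```bash
python3 - <<'E'
from h import *
yaw=-0.163; k=np.array([.480,.035]); bar=-1.06; a=bar+np.pi/2
gripper_to(.04)
bot.reach([*k,.16],down(a))
print(bot.line_to([*k,.097],vel=.08,guard=8),bot.get_position())
gripper_to(.0); print("w",bot.get_width(),bot.get_grasp_force(),bot.get_wrist_force(),bot.get_ft_torque())
p0=bot.get_position(); q=np.array(bot.get_joint_positions()); print(q[5])
q5=q[5]; tot=yaw+.03-bar
for f in (.33,.66,1):
    q[5]=q5-tot*f; bot.set_joints(q); print(bot.get_position(),bot.get_ft_torque()[2],bot.get_width())
gripper_to(.04)
bot.line_to([*k,.16],vel=.12); 
bot.reach([.44,.09,.32],down(yaw+np.pi/2))
c=imaging.capture("wrist"); np.save("w2.npy",c,allow_pickle=True)
cv2.imwrite("pics/w2.png",cv2.resize(c["image"][150:310,210:460],None,fx=3,fy=3,interpolation=cv2.INTER_CUBIC)); print(bot.get_t())
E
```

```text
False [0.48035464 0.03507916 0.09749511]
w 0.00016006198668762695 0.0 [-0.29010526  0.27748817  0.30680488] [ 0.0422745  -0.0731096   0.02274397]
1.1327987155599664
[0.48002085 0.03500321 0.09704835] -0.005655326192234408 0.0002518537348741254
[0.48001086 0.03499681 0.09706067] -0.012393857202573797 -0.00010533001723923961
[0.48001684 0.0349878  0.09704892] 0.0009219497612545458 -9.470476828754798e-05
9.15
```

View pics/w2.png

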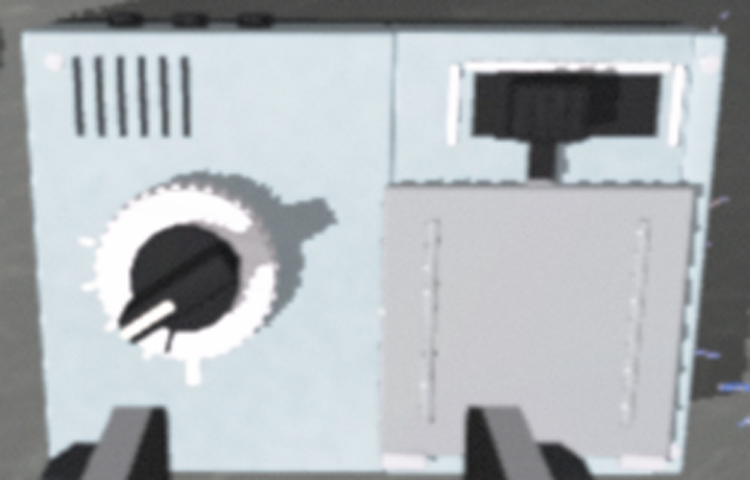

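The w2 crop shows the knob pointer unchanged (about (125,332) to (170,305) in the crop). The fingers shut to 0 on nothing, so the grip missed the bar. I'll go back down and look from the wrist.

```bash
python3 - <<'E'
from h import *
k=np.array([.480,.035]); a=-1.06+np.pi/2
bot.reach([*k,.16],down(a))
bot.line_to([*k,.097],vel=.1,guard=8); print(bot.get_position(),bot.get_width())
c=imaging.capture("wrist"); s=imaging.capture("scene")
print(px(c,[*k,.107]),px(c,[*k,.089]),px(s,[*k,.1]))
u,v=px(s,[*k,.1]).astype(int)
w=c["image"][:]; sc=cv2.resize(s["image"][v-60:v+40,u-60:u+60],(576,480),interpolation=cv2.INTER_CUBIC)
cv2.imwrite("pics/g1.png",cv2.resize(np.hstack([w,sc]),(800,316),interpolation=cv2.INTER_AREA)); print(bot.get_t())
E
```

```text
[0.4804694  0.03512866 0.09771731] 0.03982755268020655
[314.94544962 294.83008044] [314.93449767 279.30839392] [311.80209537 247.38663734]
10.7917
```

View pics/g1.png

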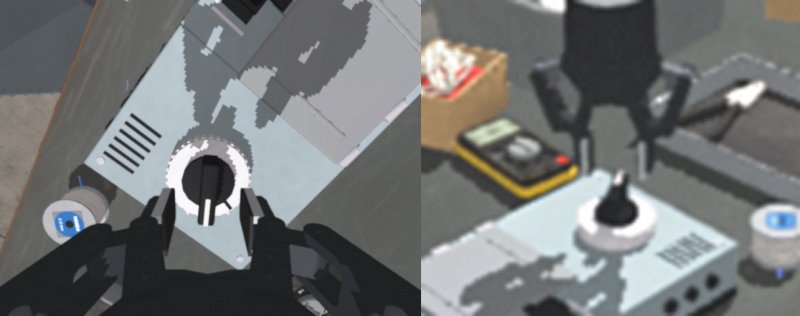

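The wrist view shows the bar at about (207,190) px in the picture, centred between the fingers and parallel to them. The tips are level with or above the bar's top, so they reach less far than I assumed. I'll probe down under guard.

```bash
python3 - <<'E'
from h import *
k=np.array([.480,.035]); yaw=-.163; bar=-1.06
gripper_to(.03)
print(bot.line_to([*k,.070],vel=.04,guard=4),bot.get_position(),bot.get_wrist_force())
z=bot.get_position()[2]+.006
bot.line_to([*k,z],vel=.05)
gripper_to(0.); print("w",bot.get_width(),bot.get_grasp_force(),bot.get_wrist_force(),bot.get_ft_torque(),bot.get_t())
if bot.get_width()>.008:
    q=np.array(bot.get_joint_positions()); q5=q[5]; tot=yaw+.03-bar
    for f in (.33,.66,1):
        q[5]=q5-tot*f; bot.set_joints(q); print(bot.get_position(),bot.get_ft_torque()[2],bot.get_width())
    gripper_to(.035)
    bot.line_to([*k,.16],vel=.12)
    bot.reach([.44,.09,.32],down(yaw+np.pi/2))
c=imaging.capture("wrist"); np.save("w3.npy",c,allow_pickle=True)
cv2.imwrite("pics/w3.png",cv2.resize(c["image"][150:310,210:460],None,fx=3,fy=3,interpolation=cv2.INTER_CUBIC)); print(bot.get_t())
E
```

```text
False [0.4801185  0.03502529 0.07014958] [0.79456786 0.10157673 0.15399129]
w 0.009956788217624019 60.073930621147156 [1.939522   5.34933586 5.66871579] [ 1.01173619 -0.40090739 -0.02730173] 12.45
[0.48010928 0.03511869 0.07653051] -0.0326041958102303 0.010053594875065151
[0.47970273 0.03453018 0.07651017] -0.040883551165987714 0.009802517202873501
[0.47952072 0.03383561 0.07650581] -0.5390300687445688 0.010032664277467185
15.625
```

View pics/w3.png

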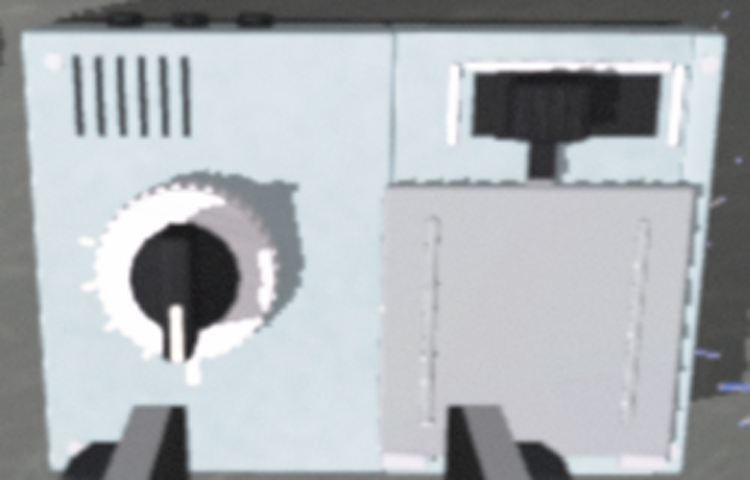

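The knob now points straight at the off tick (pointer at (176,335) in the crop). The ring's mark is half hidden beside it, where it was before. Next is the latch, which also lets me find the true tip offset by touching the panel.

```bash
cat >> h.py <<'E'
yaw=-.163; O=np.array([.4914,.1041]); M=np.array([[np.cos(yaw),-np.sin(yaw)],[np.sin(yaw),np.cos(yaw)]])
def T(x,y,z): return [*(O+M@np.array([x,y])/1000),z/1000]
E
python3 - <<'E'
from h import *
A=down(yaw+np.pi/2)
gripper_to(0)
bot.reach(T(-66,25,100),A)
hit=bot.line_to(T(-66,25,30),vel=.04,guard=4); z=bot.get_position()[2]*1000; print("panel",hit,z,bot.get_wrist_force())
bot.line_to(T(-66,25,z+5),vel=.05)
print(bot.line_to(T(-66,66,z+5),vel=.04,guard=9),(M.T@(bot.get_position()[:2]-O)).round(4),bot.get_wrist_force())
bot.dwell(.6); print(bot.get_wrist_force())
bot.line_to(T(-150,60,z+60),vel=.15)
bot.dwell(.5)
bot.reach([.40,.10,.32],A)
gripper_to(.085)
c=imaging.capture("wrist"); np.save("w4.npy",c,allow_pickle=True); cv2.imwrite("pics/w4.png",c["image"])
for n in ["pack","cover_edge"]:
    print(n,[(np.round(d["location"],3).tolist(),round(d["score"],2),px(c,d["location"]).round().tolist()) for d in imaging.spot_in(c,n)[:2]])
print(bot.get_t())
E
```

```text
panel True 39.22173653473464 [-0.86969759 -0.67707369  8.31436993]
True [-0.0662  0.0523] [  0.68996108 -10.22261095   5.21955949]
[-0.03323538 -7.76658528  4.04791179]
pack [([0.61, 0.151, 0.116], 0.23, [390.0, 377.0])]
cover_edge [([0.609, 0.15, 0.114], 0.68, [388.0, 376.0]), ([0.531, 0.471, 0.015], 0.36, [614.0, 242.0])]
23.1083
```

View pics/w4.png

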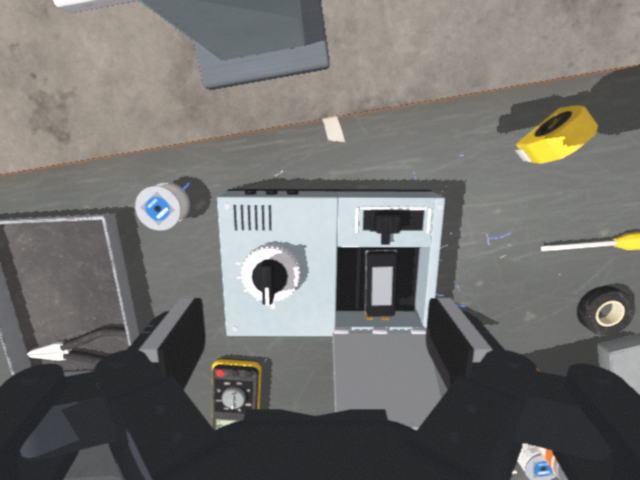

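The cover is open and leaning back. The pack is in the bay with its top centre near (381,283) px. The touch put the shut tips 21 mm behind the TCP, so I'll use that. Next I compute the pack pose and the tray pose.

```bash
python3 - <<'E'
from h import *
c=np.load("w4.npy",allow_pickle=True).item()
t=lambda u,v,z:(M.T@(ray(c,u,v,z)[:2]-O)*1000).round(1)
print("corners",[t(*p,.06) for p in [(218,194),(445,197),(227,335)]], "knob axis px for .083", px(c,T(0,-70,83)))
print("label",t(371,265,.0585),t(392,265,.0585),t(371,306,.0585),t(392,306,.0585))
print("packtop",[t(*p,.0585) for p in [(367,250),(397,250),(366,316),(395,316)]])
print("latch",t(385,217,.0815))
im=c["image"][185:345,325:455]; cv2.imwrite("pics/pk.png",cv2.resize(im,None,fx=3.7,fy=3.7,interpolation=cv2.INTER_CUBIC))
s=imaging.capture("top")
W=np.array([ray(s,u,v,.028)[:2] for u,v in [(368,292),(428,293),(432,212),(374,212)]]); print(W.round(3).tolist(),W.mean(0))
d=W[2]+W[3]-W[0]-W[1]; print("tray yaw",np.arctan2(d[1],d[0]),np.linalg.norm(d)/2)
E
```

```text
corners [array([ -90.5, -128.3]), array([-86.9, 128.3]), array([  88.2, -129.7])] knob axis px for .083 [269.962166   276.39399466]
label [-4.7 48.1] [-4.7 73.2] [49.  50.2] [49.  76.1]
packtop [array([-23.5,  42.6]), array([-23.5,  78. ]), array([62.7, 44.5]), array([62.7, 80.6])]
latch [-68.6  57.5]
[[0.377, -0.166], [0.374, -0.344], [0.623, -0.366], [0.623, -0.189]] [ 0.499145   -0.26645721]
tray yaw -0.09051007398916916 0.24786979631766665
```

View pics/pk.png

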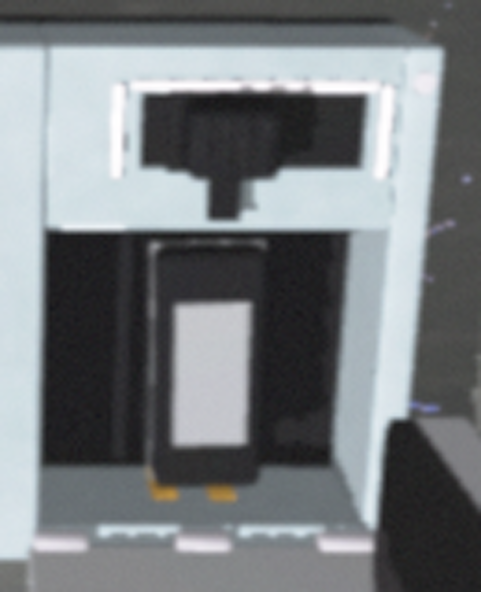

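The crop shows the pack square in the bay, with its top spanning x 150–265 and y 245–485 px, so its centre is near tester (20, 62). Now I'll grip and lift it.

```bash
python3 - <<'E'
from h import *
A=down(yaw+.02+np.pi/2)
gripper_to(.06)
bot.reach(T(20,62,90),A)
print(bot.line_to(T(20,62,9),vel=.08,guard=6),bot.get_position(),bot.get_wrist_force())
gripper_to(0); zp=bot.get_position()[2]; print("w",bot.get_width(),bot.get_grasp_force(),zp,bot.get_wrist_force())
if bot.get_width()>.03:
    bot.line_to(T(20,62,60),vel=.08); print(bot.get_width(),bot.get_wrist_force())
    bot.line_to(T(20,62,170),vel=.15)
    print(bot.get_width(),bot.get_grasp_force(),bot.get_wrist_force())
    c=imaging.capture("wrist"); cv2.imwrite("pics/lift.png",c["image"])
open("zp","w").write(str(zp)); print(bot.get_t())
E
```

```text
False [0.5215996  0.16215748 0.009511  ] [ 0.80626191 -0.23766582 -0.57669298]
w 0.03540194609260306 60.79185962677002 0.0096050646122455 [-1.34300007 -0.09433626  6.14801456]
0.03489504021531592 [ 0.11604138  0.26222759 -1.24993642]
0.03502107678918131 59.89711940288544 [-0.90212135  0.93033696 -1.74878571]
27.8083
```

```bash
python3 - <<'E'
from h import *
zp=float(open("zp").read()); p=[.454,-.262]; A=down(-.09+np.pi/2)
bot.reach([*p,.17],A); print(bot.get_width())
bot.line_to([*p,zp+.01],vel=.12)
print(bot.line_to([*p,zp-.019],vel=.025,guard=4),bot.get_position()[2]-zp,bot.get_wrist_force(),bot.get_width())
bot.dwell(.2); gripper_to(.06); bot.dwell(.2)
bot.line_to([*p,.12],vel=.1)
bot.reach([.42,-.1,.36],down(-.15+np.pi/2))
c=imaging.capture("wrist"); cv2.imwrite("pics/end.png",c["image"])
for n in ["pack"]:
    print(n,[(np.round(d["location"],3).tolist(),round(d["score"],2),px(c,d["location"]).round().tolist()) for d in imaging.spot_in(c,n)[:2]])
print(bot.get_t())
E
```

```text
0.035151065859338124
True -0.013859236763821767 [-1.43828491 -0.51335524  9.27037447] 0.034994430020663894
pack [([0.448, -0.256, 0.048], 0.72, [200.0, 228.0])]
35.0667
```

View pics/end.png

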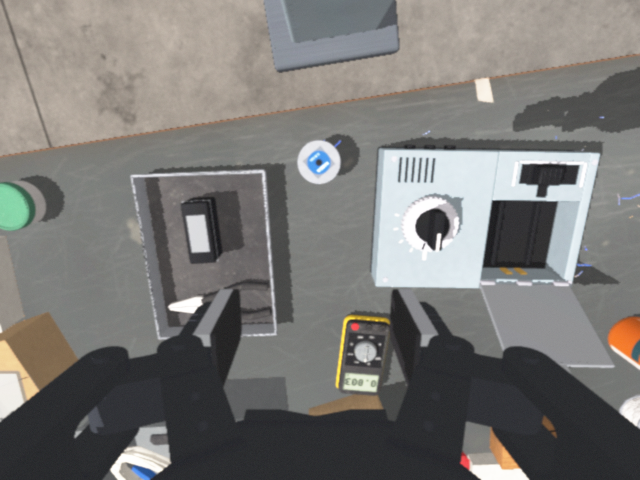

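The picture shows the pack upright in the tray at (200,230), the pliers, spool and tin in place, and the cover open. The knob pointer near (436,243) looks slightly off the axis, so I'll measure that in a crop.

```bash
python3 - <<'E'
from h import *
bot.reach([.42,.035,.30],down(yaw+np.pi/2))
c=imaging.capture("wrist"); np.save("w5.npy",c,allow_pickle=True)
u,v=px(c,T(0,-70,107)); print(u,v,[px(c,T(x,-70,z)).round(1).tolist() for x,z in ((23,107),(-23,107),(45,60),(0,76))])
u,v=int(u)-40,int(v)-35; print("crop origin",u,v, bot.get_t())
cv2.imwrite("pics/k5.png",cv2.resize(c["image"][v:v+75,u:u+80],None,fx=8,fy=8,interpolation=cv2.INTER_CUBIC))
E
```

```text
324.79019174400315 264.9277694972763 [[324.6, 286.2], [325.0, 242.9], [323.5, 287.7], [324.1, 255.1]]
crop origin 284 229 35.7583
```

View pics/k5.png

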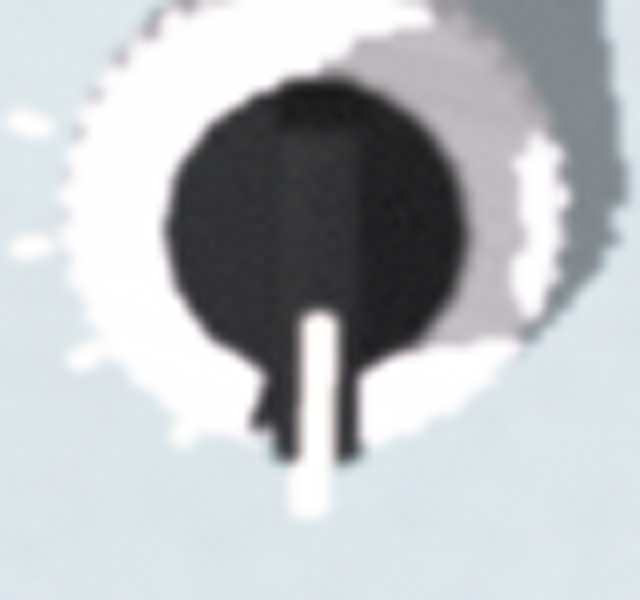

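The pointer lies exactly along the long tick (317,400 in the crop). The ring mark at (262,410) is about 0.27 rad from the axis, against 0.28 before, so the ring hasn't moved. I'll hand the job in.

```bash
python3 -c "
from h import *
print(ticket.finish_job())"
```

```text
the job is handed in; nothing more can be done
None
```

I handed the job in at about 36 s: the knob is at off, the outer ring is where it was, the cover is open, and the battery pack stands upright in the tray beside the pliers; the verdict was not shown.

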